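# Uncap a gas bottle of unknown thread

### The arm

A 6-joint arm with a two-finger parallel gripper is mounted at the origin on the work surface. World frame = base frame: x ahead of the robot, y to its left, z up, the work surface at z = 0. Lengths are in mm, angles in rad, forces in N, time in s.
With the tool pointing down it reaches from about 300 to 775 mm from the base axis. Payload 14.6 kg.
Tool frame: the origin (TCP) lies midway between the tips of the shut fingers; the grasp point (between the pads) lies 19 mm behind it; z points along the fingers, y is the line along which they close (so a half turn about z gives the same grasp; the last joint's range is limited). The gripper opens to 94 mm and grips with 3 to 60 N. Pads are 16 mm wide; open, the fingers measure 119 mm over their backs; the gripper's body (75 mm by 177 mm) begins 78 mm behind the grasp point.
Start: joints at [1.072, 0.3, 1.521, -0, 1.321, -0.067], TCP at [230.175, 499.509, 205.446] pointing down, gripper open.
Joint ranges: [-3.03, 3.03], [-0.79, 2.21], [0.23, 2.52], [-1.04, 4.18], [0, 3.07], [-2.55, 2.55]. Speed limits (rad/s): [2.22, 2.22, 2.57, 3.14, 3.14, 3.14].

### API

Orientations are given as [roll, pitch, yaw] about the fixed x, y, z axes, in that order (R = Rz(yaw) Ry(pitch) Rx(roll)).
In Python, from cell import manip gives the robot as it stands.
- The arm moves only by the shell command python3 -m creep 'ROWS' [OPENING] [FORCE]. ROWS is text: rows parted by semicolons, each of 6 numbers parted by spaces: the shift along the tool's x, y, z normalised to -1 to 1, where 1 is 4 cm, then the turn, a rotation vector about the tool's x, y, z normalised to -1 to 1, where 1 is pi rad. In form: dx dy dz ax ay az; .... A call has 1 to 20 rows; each row shifts and turns the commanded pose from where the row before left it, along the tool's axes as they then stand; what a row does not reach is not made up. A row lasts 1/8 s, in which the tool goes at most 62.5 mm and 10.7 degrees, less where a joint would pass 70% of its speed; a pose out of reach is approached as far as the arm can. A call with a number of a shift or a turn outside -1 to 1 is refused whole. A call with a gripper value outside its range is refused whole. OPENING is the closure, from 0 (fully open) to 1 (shut), set as the call begins (- or left out, the last holds). The fingers move at their own pace and stop on an object; FORCE is the grip in N (left out, the last holds). Time passes only in rows, so rows that do not move let the fingers close. It gives the time, the measured TCP pose, the force, the opening and the grip force at its end, in the units of the state.
- manip.read_state(): the state, without advancing time (a new reading comes with each control period).
- manip.camera(name): name is "side" or "top" or "wrist"; returns a dict with "color" (400x640x3 uint8, red, green, blue), "range_z" (400x640 float32, mm along the optical axis (not along the pixel's ray), 0 where there is no reading), "camera_matrix" (3x3 intrinsics, pixels), "k1" (the pictures are not rectified: a ray, as slopes to the right and down, at radius r is drawn at 1 + k1 r^2 times it, then the intrinsics apply), "T" (4x4, takes a point from camera to world coordinates). Camera axes: x right, y down, z forward; pixel columns grow to the right and rows downward; lengths in mm; the calibration is good to about 2 mm. A picture is of the moment at which its call begins.
- manip.sign_off(): hands the job in; it is judged then, once.
The state is a dict: "clock": time; "joints": joint angles; "qd": joint speeds; "effort": joint torques, N m; "eef_pos": TCP position; "eef_rot": TCP orientation; "wrist_force": force on the tool from outside, world axes, zero at the start; "moment": the same for the moment, N m; "finger_gap": finger opening in mm; "finger_force": force on a finger pad.
Only numpy, scipy, OpenCV 4.12 (cv2) and the standard library are available. Lean on these libraries where they do the work, as an engineer would, in place of code of your own. Each camera call takes 0.05 s, during which the arm holds its last target. There are 200 camera calls.

### The job

Unscrew the cap of the gas bottle at the handle end of the walnut holder; it may have an ordinary or a reverse thread, so try it both ways to find out which way it loosens. Lift the cap straight up and finish while still holding it, still and level, about 8 to 10 cm above where it sat and right over its own bottle. Leave the other bottle's cap screwed on and do not disturb the glass bottle, mug and jar standing around.

Things in the scene. Friction and masses are not known exactly. Their poses are not given: they have to be found in the camera images.
- holder: fixed walnut holder on the counter: slab 290 x 120 x 36 mm, with a paddle handle (90 x 45 mm) projecting from one end, its +x end. Origin: centre of the slab's underside, x towards the handle, z up. It may be turned any way. The bottles stand in it 85 mm either side of its centre.
- handle_place (a point): the place in the holder, on its top, at the handle end: the bottle standing here is the one to open (on its axis)
- gas_1: fixed upright steel gas bottle, 76 mm wide; flat shoulder 115 mm above its underside, which is 10 mm above the counter. Origin: centre of its underside, z up. The two bottles look alike, but one has an ordinary and one a reverse thread; which place each stands in changes between starts.
- gas_2: fixed upright steel gas bottle, 76 mm wide; flat shoulder 115 mm above its underside, which is 10 mm above the counter. Origin: centre of its underside, z up. The two bottles look alike, but one has an ordinary and one a reverse thread; which place each stands in changes between starts.
- neck_1 (a point): centre of the shoulder of gas_1, foot of its brass neck (30 mm high, hidden in the cap). Quick thread: turned the loosening way by 1.3 to 1.9 rad (best 1.5) the cap is free and lifts straight off; the other way it meets a hard stop within about 0.15 rad and torque rises or the fingers slip. Until free it lifts 5 mm at most. Neither bottle's hand is known beforehand.
- neck_2 (a point): centre of the shoulder of gas_2, foot of its brass neck (30 mm high, hidden in the cap). Quick thread: turned the loosening way by 1.3 to 1.9 rad (best 1.5) the cap is free and lifts straight off; the other way it meets a hard stop within about 0.15 rad and torque rises or the fingers slip. Until free it lifts 5 mm at most. Neither bottle's hand is known beforehand.
- cap_1: loose black plastic screw cap of gas_1: round, 56 mm wide, 58 mm high, plus a rib across its top (42 x 7, 4 mm high) along its x axis; about 120 g. Origin: centre of its rim, z up. Upper 26 mm solid: grip there. Closed at the start: rim on the bottle's shoulder, x axis along the bottle's x within 0.05 rad. It turns easily, but not by itself.
- cap_2: loose black plastic screw cap of gas_2: round, 56 mm wide, 58 mm high, plus a rib across its top (42 x 7, 4 mm high) along its x axis; about 120 g. Origin: centre of its rim, z up. Upper 26 mm solid: grip there. Closed at the start: rim on the bottle's shoulder, x axis along the bottle's x within 0.05 rad. It turns easily, but not by itself.
- glass_bottle: bystander: clear glass bottle, 68 mm wide, 250 mm high; origin centre of underside
- mug: bystander: white mug, 80 mm wide, 90 mm high; origin centre of underside
- jar: bystander: glass jar with steel lid, 70 mm wide, 100 mm high; origin centre of underside
Mind the look-alikes: they are no part of the job. What is shaped like the cap_1 but turquoise is not meant. Leave any blue look-alike of the cap_2 alone.

How it is judged:
By the outcome, as a careful person would: the job done as asked, in the order asked, and still so for the second after the job is handed in, while the arm keeps its last pose, push and grip.
It also fails if it takes over 40 s, if anything falls off the work surface, if the arm or the gripper's body presses on something with over 40 N, if the wrist force passes 120 N, or if a joint passes its speed limit or range.

## Working session

There is one attempt and no reset: what is moved stays moved. The work goes in short steps, Python scripts to look and compute and a shell command to move; the robot and the scene stay as the last step left them, time stands still between calls to the robot, and variables do not carry over. Pictures are saved under pics/ and viewed, at most 10 in all, crops included, and the job is handed in when it is done.

```bash
mkdir -p pics; ls; python3 - <<'E'
from cell import manip
import cv2,numpy as np
for n in("top","side"):
    c=manip.camera(n); np.savez(f"{n}.npz",**c)
    cv2.imwrite(f"pics/{n}0.png",c["color"][...,::-1]); print(n,c["camera_matrix"].round(1).tolist(),c["k1"],c["T"].round(3).tolist())
print(manip.read_state())
E
```

```text
pics
top [[423.4, 0.0, 318.4], [0.0, 423.4, 187.0], [0.0, 0.0, 1.0]] -0.0031080996032792738 [[-0.009, -0.995, 0.102, 458.304], [-1.0, 0.009, -0.001, 4.138], [0.0, -0.102, -0.995, 1221.747], [0.0, 0.0, 0.0, 1.0]]
side [[445.7, 0.0, 319.5], [0.0, 445.7, 199.8], [0.0, 0.0, 1.0]] -0.11743133819492597 [[0.992, -0.05, 0.115, 422.156], [-0.124, -0.536, 0.835, -1044.353], [0.02, -0.843, -0.538, 785.421], [0.0, 0.0, 0.0, 1.0]]
{'clock': 0.1, 'joints': array([ 1.07241923e+00,  3.00397732e-01,  1.52147975e+00, -1.74139153e-06,
        1.32069302e+00, -6.65912218e-02]), 'qd': array([ 0.00048958, -0.00073449,  0.00197689, -0.00084664,  0.0022968 ,
        0.00060467]), 'effort': array([ 6.10006646e-04, -5.32640147e+01, -3.53281975e+01,  7.09775789e-02,
        2.34594400e-02, -7.25219735e-06]), 'eef_pos': array([230.06588165, 499.33002307, 204.9694371 ]), 'eef_rot': array([-3.14061686e+00, -6.33850294e-05,  2.70980718e+00]), 'wrist_force': array([0.04217836, 0.63018591, 1.02404853]), 'moment': array([ 0.0799334 , -0.02531123,  0.04895323]), 'finger_force': 0.0, 'finger_gap': 94.03965586353179}
```

View pics/top0.png

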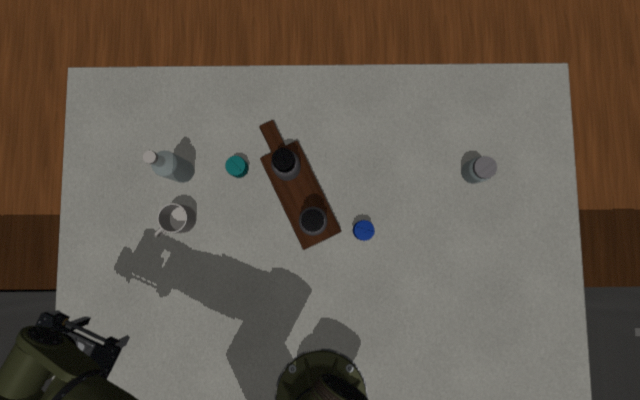

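View pics/side0.png

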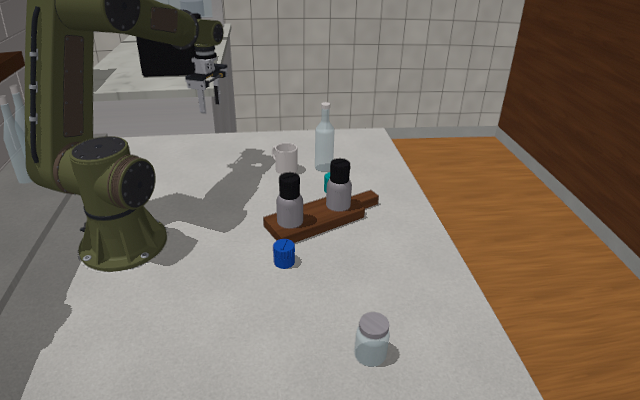

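The top view shows the handle at (270,132), so the target is the cap at about (284,159). The other cap is at (313,220). The turquoise decoy is at (237,166) and the blue one at (364,230). The side view agrees: the target is the right-hand bottle, with its cap at about (340,171).

```bash
cat > h.py <<'E'
import numpy as np,cv2
def ray(c,uv):
    K=c["camera_matrix"];k=float(c["k1"]);d=(np.array(uv,float)-[K[0,2],K[1,2]])/[K[0,0],K[1,1]];p=d.copy()
    for _ in range(20): p=d/(1+k*(p@p))
    T=c["T"];return T[:3,3],T[:3,:3]@np.array([*p,1.])
def onz(c,uv,z):
    o,d=ray(c,uv);return o+d*(z-o[2])/d[2]
def cloud(c,m):
    P=[]
    for v,u in zip(*np.nonzero(m&(c["range_z"]>0))):
        o,d=ray(c,(u,v));P.append(o+d*c["range_z"][v,u])
    return np.array(P)
E
python3 - <<'E'
from h import *
t=dict(np.load("top.npz"));s=dict(np.load("side.npz"))
for c,name,boxes in((t,"top",{"far":(265,140,305,180),"near":(295,200,330,238)}),(s,"side",{"far":(325,150,356,190),"near":(274,168,305,205)})):
    for n,(a,b,e,f) in boxes.items():
        m=np.zeros((400,640),bool);m[b:f,a:e]=(c["color"][b:f,a:e].max(2)<45)
        P=cloud(c,m);top=P[(P[:,2]>178)&(P[:,2]<192)]
        (cx,cy),r=cv2.minEnclosingCircle(top[:,:2].astype(np.float32))
        print(name,n,m.sum(),len(top),"z",np.percentile(P[:,2],[1,50,99]).round(0),"mean",top.mean(0).round(1),"circ",round(cx,1),round(cy,1),round(r,1))
hsv=cv2.cvtColor(t["color"],cv2.COLOR_RGB2HSV);m=((hsv[...,0]<18)&(hsv[...,1]>90)).astype(np.uint8);m[:105]=0;m[260:]=0;m[:,:240]=0;m[:,350:]=0
P=cloud(t,m>0);S=P[abs(P[:,2]-36)<6]
print("slab z",np.median(P[:,2]),cv2.minAreaRect(S[:,:2].astype(np.float32)), "handle px",onz(t,(267,127),36).round(0))
E
```

```text
top far 683 393 z [ 30. 181. 188.] mean [635.4  90.7 183.1] circ 636.5 90.9 28.7
top near 705 385 z [ 32. 180. 189.] mean [483.1  18.3 183.2] circ 483.0 18.2 28.0
side far 437 135 z [126. 164. 188.] mean [634.7  81.5 183.1] circ 635.1 83.5 26.5
side near 490 169 z [126. 166. 188.] mean [482.3   8.9 183. ] circ 482.7 14.0 27.6
slab z 35.74976582174986 ((598.7726440429688, 72.99433135986328), (370.2452392578125, 116.93505859375), 25.307497024536133) handle px [753. 148.  36.]
```

```bash
python3 -m creep '0 0 -0.8 0 0 0; 0 0 -0.8 0 0 0; 0 0 -0.8 0 0 0; -0.84 -0.31 0 0 0 0; -0.84 -0.31 0 0 0 0; -0.84 -0.31 0 0 0 0; -0.84 -0.31 0 0 0 0; -0.84 -0.31 0 0 0 0; -0.84 -0.31 0 0 0 0; -0.84 -0.31 0 0 0 0; -0.84 -0.31 0 0 0 0; -0.84 -0.31 0 0 0 0; -0.84 -0.31 0 0 0 0; -0.84 -0.31 0 0 0 0; -0.84 -0.31 0 0 0 0; -0.84 -0.31 0 0 0 0; -0.84 -0.31 0 0 0 0; -0.84 -0.31 0 0 0 0; -0.84 -0.31 0 0 0 0' 0
python3 -m creep '0 0 0 0 0 0.058; 0 0 0 0 0 0.058; 0 0 0 0 0 0.058; 0 0 0 0 0 0.058; 0 0 0 0 0 0.058; 0 0 0 0 0 0; 0 0 0 0 0 0'
python3 - <<'E'
from h import *
from cell import manip
s=manip.read_state();print(s["joints"].round(3),s["eef_pos"],s["eef_rot"])
c=manip.camera("wrist");np.savez("w.npz",**c);cv2.imwrite("pics/w1.png",c["color"][...,::-1]);print(c["T"].round(2).tolist())
E
```

```text
clock: 2.48
eef_pos: [636.1, 93.4, 301.0]
eef_rot: [-3.141, -0.001, 2.71]
wrist_force: [-0.4, 0.4, -0.2]
finger_gap: 94.0
finger_force: 0.0
clock: 3.35
eef_pos: [635.4, 94.4, 301.3]
eef_rot: [-3.141, -0.0, 1.803]
wrist_force: [-0.1, -0.2, 0.2]
finger_gap: 94.3
finger_force: 0.0
[ 0.09   0.472  1.068  0.     1.602 -0.142] [635.37621476  94.35194477 301.255944  ] [-3.14126785e+00 -6.39697510e-05  1.80294327e+00]
[[0.97, 0.22, 0.05, 620.29], [0.23, -0.95, -0.23, 159.11], [0.0, 0.24, -0.97, 479.86], [0.0, 0.0, 0.0, 1.0]]
```

View pics/w1.png

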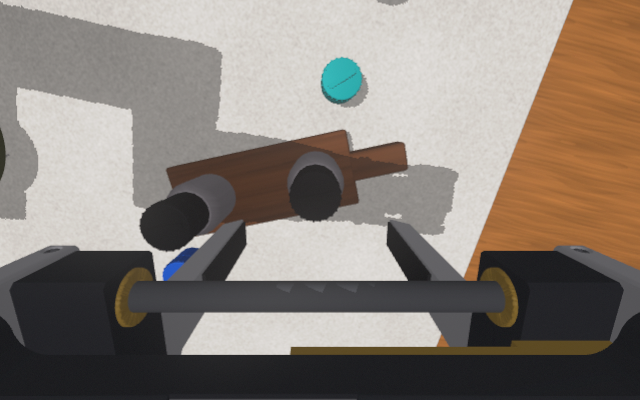

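The wrist view shows the target cap between the fingers' line at about (316,192), next to the handle at (380,157). I'll fit it.

```bash
python3 - <<'E'
from h import *
c=dict(np.load("w.npz"))
m=np.zeros((400,640),bool);m[150:226,280:350]=c["color"][150:226,280:350].max(2)<50
P=cloud(c,m);top=P[(P[:,2]>178)&(P[:,2]<192)]
print(len(P),len(top),top.mean(0),cv2.minEnclosingCircle(top[:,:2].astype(np.float32)))
t=np.array([635.6,90.7]);p=np.array([635.4,94.4]);y=1.803;d=t-p
print("tool d",d@[np.cos(y),np.sin(y)],d@[np.sin(y),-np.cos(y)])
E
```

```text
2164 1951 [635.23041559  90.77488807 182.95402487] ((635.0148315429688, 90.2597885131836), 27.965391159057617)
tool d -3.6467226023892123 -0.6568213312794365
```

```bash
python3 -m creep '-0.095 -0.02 0 0 0 0; 0 0 0.75 0 0 0; 0 0 0.75 0 0 0; 0 0 0.75 0 0 0; 0 0 0.75 0 0 0; 0 0 0.75 0 0 0; 0 0 0 0 0 0; 0 0 0 0 0 0' 0
python3 -m creep '0 0 0 0 0 0; 0 0 0 0 0 0; 0 0 0 0 0 0; 0 0 0 0 0 0; 0 0 0 0 0 0; 0 0 0 0 0 0; 0 0 0 0 0 0; 0 0 0 0 0 0' 1 30
python3 -c "
from cell import manip
print(manip.read_state())"
```

```text
clock: 4.4
eef_pos: [636.0, 90.4, 153.0]
eef_rot: [3.14, 0.0, 1.799]
wrist_force: [0.8, -0.5, 0.6]
finger_gap: 93.9
finger_force: 0.0
clock: 5.4
eef_pos: [635.5, 90.5, 151.5]
eef_rot: [3.141, -0.0, 1.799]
wrist_force: [-0.6, 0.0, 2.5]
finger_gap: 55.7
finger_force: 30.0
{'clock': 5.4, 'joints': array([ 8.43260060e-02,  5.48766190e-01,  1.29714802e+00,  2.65207255e-05,
        1.29557269e+00, -1.43600547e-01]), 'qd': array([-0.00033341, -0.00080595,  0.00033307,  0.00027573, -0.00016865,
       -0.00111004]), 'effort': array([-5.28813573e-02, -6.53150868e+01, -3.44254303e+01,  6.81340601e-02,
       -1.80830914e-01,  5.36143809e-03]), 'eef_pos': array([635.50575072,  90.45449487, 151.54929036]), 'eef_rot': array([ 3.14148433e+00, -1.01262094e-05,  1.79871567e+00]), 'wrist_force': array([-0.62985966,  0.03816488,  2.54058556]), 'moment': array([-0.04228429,  0.15301446,  0.05152581]), 'finger_force': 30.000468506477773, 'finger_gap': 55.715831295681625}
```

Gripped and centred. Now I'll try about 0.22 rad anticlockwise seen from above, which is negative about tool z.

```bash
python3 -m creep '0 0 0 0 0 -0.02; 0 0 0 0 0 -0.02; 0 0 0 0 0 -0.02; 0 0 0 0 0 -0.02; 0 0 0 0 0 0; 0 0 0 0 0 0'
python3 -c "
from cell import manip
s=manip.read_state();print(s['moment'],s['eef_rot'],s['joints'][5],s['effort'][5])"
```

```text
clock: 6.15
eef_pos: [635.6, 90.5, 151.5]
eef_rot: [3.141, 0.0, 2.049]
wrist_force: [-0.5, -0.3, 2.3]
finger_gap: 55.8
finger_force: 30.0
[-0.06881673  0.05083625  0.00276738] [3.14135299e+00 1.14735886e-04 2.04872614e+00] -0.39357458536961804 -0.011327327520120889
```

The moment is near zero after 0.25 rad, past the stop range, so it loosens anticlockwise (ordinary thread). I'll continue to 1.5 rad in total.

```bash
python3 -m creep '0 0 0 0 0 -0.05; 0 0 0 0 0 -0.05; 0 0 0 0 0 -0.05; 0 0 0 0 0 -0.05'
python3 -c "
from cell import manip
s=manip.read_state();print(s['moment'],s['wrist_force'],s['effort'][5])"
python3 -m creep '0 0 0 0 0 -0.05; 0 0 0 0 0 -0.05; 0 0 0 0 0 -0.05; 0 0 0 0 0 -0.048; 0 0 0 0 0 0; 0 0 0 0 0 0'
python3 - <<'E'
from h import *
from cell import manip
s=manip.read_state();print(s["moment"],s["joints"].round(3),s["eef_rot"])
a=manip.camera("top")["color"][120:200,240:340];b=manip.camera("side")["color"][120:220,290:390]
o=np.hstack([cv2.resize(a,(400,320),interpolation=2),cv2.resize(b,(320,320),interpolation=2)]);cv2.imwrite("pics/t2.png",np.clip(o[...,::-1]*1.8,0,255).astype(np.uint8))
E
```

```text
clock: 6.65
eef_pos: [635.5, 90.5, 151.5]
eef_rot: [3.141, 0.0, 2.682]
wrist_force: [-0.3, -0.1, 1.4]
finger_gap: 55.4
finger_force: 30.0
[-0.05949442  0.0328906  -0.0116147 ] [-0.27321422 -0.08227052  1.43748822] 2.5938675552606583
clock: 7.4
eef_pos: [635.6, 90.4, 151.5]
eef_rot: [-3.142, 0.0, -2.987]
wrist_force: [0.8, 0.0, 2.9]
finger_gap: 55.7
finger_force: 30.0
[ 0.00545474 -0.00123344  0.01592675] [ 0.084  0.549  1.297 -0.     1.295 -1.642] [-3.14150682e+00  2.58804656e-04 -2.98655714e+00]
```

View pics/t2.png

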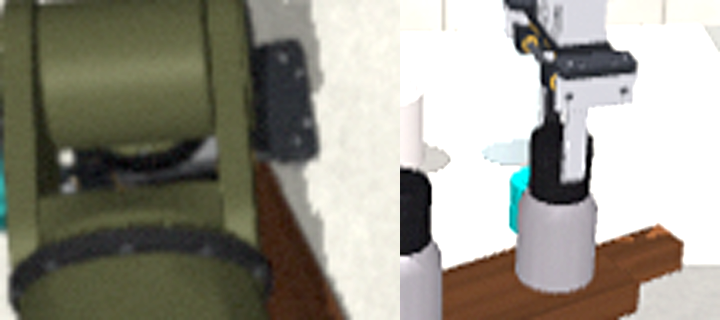

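The right half shows the cap still on its bottle and gripped, with the fingers turned a quarter turn. Next is a gentle 8 mm test lift.

```bash
python3 -m creep '0 0 -0.05 0 0 0; 0 0 -0.05 0 0 0; 0 0 -0.05 0 0 0; 0 0 -0.05 0 0 0; 0 0 0 0 0 0; 0 0 0 0 0 0'
python3 -c "
from cell import manip
s=manip.read_state();print(s['moment'],s['wrist_force'])"
```

```text
clock: 8.25
eef_pos: [635.5, 90.4, 159.4]
eef_rot: [3.142, -0.0, -2.983]
wrist_force: [-0.4, 0.3, -2.0]
finger_gap: 55.7
finger_force: 30.0
[0.01573963 0.02439946 0.01215517] [-0.39955966  0.30086946 -1.99193665]
```

Only about the cap's weight shows, so it is free. I'll lift 82 mm more, to 90 mm.

```bash
python3 -m creep '0 0 -0.1 0 0 0; 0 0 -0.25 0 0 0; 0 0 -0.25 0 0 0; 0 0 -0.25 0 0 0; 0 0 -0.25 0 0 0; 0 0 -0.25 0 0 0; 0 0 -0.25 0 0 0; 0 0 -0.25 0 0 0; 0 0 -0.2 0 0 0; 0 0 0 0 0 0; 0 0 0 0 0 0; 0 0 0 0 0 0; 0 0 0 0 0 0'
python3 - <<'E'
from h import *
from cell import manip
s=manip.read_state();print(s["eef_pos"],s["eef_rot"],s["wrist_force"],abs(s["qd"]).max())
c=manip.camera("side");np.savez("s3.npz",**c);b=c["color"][60:260,240:440]
cv2.imwrite("pics/s3.png",np.clip(cv2.resize(b,(600,600),interpolation=2)[...,::-1]*1.8,0,255).astype(np.uint8))
E
```

```text
clock: 9.88
eef_pos: [635.4, 90.4, 241.2]
eef_rot: [3.142, -0.0, -2.983]
wrist_force: [0.6, -0.3, -1.1]
finger_gap: 55.8
finger_force: 30.0
[635.42216895  90.43315595 241.19077946] [ 3.14158789e+00 -3.91665825e-04 -2.98275159e+00] [ 0.5954497  -0.2901685  -1.09501878] 0.002174467184297603
```

View pics/s3.png

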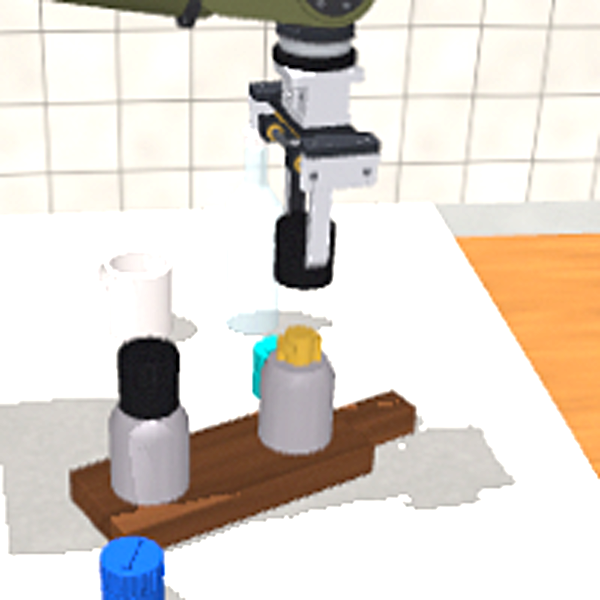

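The picture shows the cap held level at (302,250), directly above the bare brass neck at (300,345), with the other cap still on. It was lifted 89.7 mm and is still, so I'm handing in.

```bash
python3 -c "
from cell import manip
print(manip.sign_off())"
```

```text
the job is handed in; nothing more can be done
None
```

The handle-end cap came off anticlockwise (ordinary thread; I never tried clockwise, because it loosened on the first try), and I handed the job in with it held level and still about 90 mm above its seat, over its own bottle.

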